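# Put the dismantled cooling parts and speaker into their nests

### The arm

A 7-joint arm with a two-finger parallel gripper is mounted at the origin on the work surface. World frame = base frame: x ahead of the robot, y to its left, z up, the work surface at z = 0. Lengths are in mm, angles in rad, forces in N, time in s.
With the tool pointing down it reaches from about 350 to 900 mm from the base axis. Payload 19.9 kg.
Tool frame: the origin (TCP) lies between the finger pads; the fingertips stand 17 mm ahead of it and the grasp point (between the pads) lies 2 mm behind it; z points along the fingers, y is the direction in which the jaws open and shut (so a half turn about z gives the same grasp; the last joint's range is limited). The gripper opens to 85 mm and grips with 20 to 120 N. Pads are 22 mm wide; open, the fingers measure 114 mm over their backs; the gripper's body (76 mm by 85 mm) begins 54 mm behind the grasp point. The pads swing forward as they close: fully open they stand 13 mm farther back than shut.
Start: joints at [-1.155, 0.417, -0.01, 1.614, 0.005, 1.111, -0.053], TCP at [275.661, 560.903, 227.36] pointing down, gripper open.
Joint ranges: [-2.81, 2.81], [-0.39, 2.02], [-1.27, 1.25], [0.06, 2.57], [-1.19, 4.33], [0.19, 2], [-2.82, 2.82]. Speed limits (rad/s): [1.89, 1.89, 2.39, 2.39, 3.01, 3.01, 3.01].

### API

Orientations are given as a unit quaternion [x, y, z, w].
In Python, from bench import env gives the robot as it stands. The module is installed in compiled form; this text tells all that it offers.
- The arm moves only by the tool play_rows, never from a script. Its argument "plan" is one flat list of numbers, 7 for each row, row after row: the opening, from -1 (shut) to 1 (fully open), then the shift along the tool's x, y, z each as a share of 0.5 m, from -1 to 1, then the turn, a rotation vector about the tool's x, y, z each as a share of 90 degrees, from -1 to 1. In form: [hand, dx, dy, dz, wx, wy, wz, hand, dx, dy, dz, wx, wy, wz, ...]. A call has 1 to 8 rows; each row is the pose to reach, as a shift and turn from the pose commanded when the call began, along the tool's axes at that moment; what a row does not reach only later rows make up. A row lasts 1/8 s, in which the tool goes at most 62.5 mm and 10.7 degrees, less where a joint would pass 70% of its speed; a pose out of reach is approached as far as the arm can. A call with a number of a shift or a turn outside -1 to 1 is refused whole. A call with a gripper value outside its range is refused whole. The fingers move at their own pace and stop on an object; "squeeze" is the grip in N (left out, the last holds). Time passes only in rows, so rows that repeat a pose let the fingers close. It gives the time, the measured TCP pose, the force and the opening at its end, in the units of the state.
- env.observe(): the state, without advancing time (a new reading comes with each control period).
- env.grab_frame(name): name is "scene" or "top"; returns a dict with "img" (480x640x3 uint8, red, green, blue), "mtx" (3x3 intrinsics, pixels), "dist_coeffs" ([k1, k2, p1, p2, k3] as OpenCV has them; the pictures are not rectified), "T" (4x4, takes a point from camera to world coordinates). Camera axes: x right, y down, z forward; pixel columns grow to the right and rows downward; lengths in mm; the calibration is good to about 2 mm. A picture is of the moment at which its call begins. There is no depth.
- env.close_job(): hands the job in, once; it reports no verdict.
The state is a dict: "t": time; "q": joint angles; "joint_velocities": joint speeds; "tau": joint torques, N m; "ee_pos": TCP position; "eef_rot": TCP orientation; "force": force on the tool from outside, world axes, zero at the start; "torque": the same for the moment, N m; "grip_width": finger opening in mm.
Only numpy, scipy, OpenCV 4.12 (cv2) and the standard library are available. Lean on these libraries where they do the work, as an engineer would, in place of code of your own. Each camera call takes 0.05 s, during which the arm holds its last target. There are 200 camera calls.

### The job

The parts taken out of the machine under repair lie loose about the bench: put the fan, the long heat sink, the small heat sink and the round loudspeaker each into the grey tray shaped to its outline, right way up and flat on the tray's floor. Set them down, do not drop them, and leave the solder spool and the little jar where they are.

Things in the scene. Friction and masses are not known exactly. Their poses are not given: they have to be found in the camera images.
- fan: Square black cooling fan, loose, lying flat, face up: 60 x 60 mm, 25 mm high, hub and grey blades seen from above; about 90 g. The frame's four sides are flat and can be gripped at any height. Origin: centre of the underside; x and y square to its sides, z up. Either pair of sides may be gripped.
- long_heatsink: Long aluminium heat sink, loose, base down: 100 mm along its x, 34 mm along its y, 25 mm high, with upright fins running along x; about 130 g. Grip it across the 34 mm (along y). Origin: centre of the underside; z up.
- small_heatsink: Small square aluminium heat sink with a grid of upright pins, loose, base down: 36 x 36 mm, 25 mm high; about 70 g. Acts as a solid block when gripped. Origin: centre of the underside; x and y square to its sides, z up.
- speaker: Round loudspeaker in a steel can, loose, pale cone up: 54 mm in diameter, 25 mm high, straight sides; about 110 g. Origin: centre of the underside; z up; its yaw does not matter.
- fan_nest: The fan's nest: the large square grey plastic tray, 84 x 84 mm outside, 76 x 76 mm inside the lip. Lip top 8 mm, tray floor 3 mm above the bench. Fixed. Origin: centre of the underside, at bench height; z up, x and y square to its sides. The fan seats flat on the tray floor with about 8 mm to spare on each side.
- long_nest: The long heat sink's nest: the long rectangular grey plastic tray, 124 mm (along its x) by 58 mm (along its y) outside, 116 x 50 mm inside the lip. Lip top 8 mm, tray floor 3 mm above the bench. Fixed. Origin: centre of the underside, at bench height; z up. The long heat sink lies in it with its x along the tray's x, either way round, with about 8 mm to spare on each side.
- small_nest: The small heat sink's nest: the small square grey plastic tray, 60 x 60 mm outside, 52 x 52 mm inside the lip. Lip top 8 mm, tray floor 3 mm above the bench. Fixed. Origin: centre of the underside, at bench height; z up, x and y square to its sides. About 8 mm to spare on each side.
- round_nest: The loudspeaker's nest: the round grey plastic tray, 78 mm across outside, 70 mm inside the lip. Lip top 8 mm, tray floor 3 mm above the bench. Fixed. Origin: centre of the underside, at bench height; z up. About 8 mm to spare all round.
- solder_spool: Solder spool standing on its flange, loose: white flanges 54 mm in diameter, 36 mm high, metallic winding. Not part of the job; leave it where it is. Origin: centre of the underside.
- flux_jar: Little white jar with a black cap, loose, 26 mm in diameter, 30 mm high. Not part of the job; leave it where it is. Origin: centre of the underside.
Not all that is in view belongs to the job. What is shaped like the speaker but yellow is not meant. Leave any turquoise look-alike of the small_heatsink alone.

How it is judged:
By the outcome, as a careful person would: the job done as asked, in the order asked, and still so for the second after the job is handed in, with the robot touching nothing.
It also fails if it takes over 93 s, if anything falls off the work surface, if the arm or the gripper's body presses on something with over 40 N, if the wrist force passes 120 N, or if a joint passes its speed limit or range.

## Working session

There is one attempt and no reset: what is moved stays moved. The work goes in short steps, Python scripts to look and compute and a tool call to move; the robot and the scene stay as the last step left them, time stands still between calls to the robot, and variables do not carry over. Pictures are saved under pics/ and viewed, about 12 in all and at most 16, crops included, and the job is handed in when it is done.

Besides the shell and the picture viewer there is one more tool, called after ">>>" as name(argument=value, ...) on one line, values as JSON. play_rows: Moves the arm, as the interface text tells. Shift numbers are shares of 0.5 m and turn numbers shares of 90 degrees, none past 1 either way. Its arguments: {"type":"object","properties":{"plan":{"type":"array","items":{"type":"number"}},"squeeze":{"type":"number"}},"required":["plan"]}

```bash
mkdir -p pics; cat > h.py <<'E'
import numpy as np, cv2
from bench import env
def snap(name,fn):
    f=env.grab_frame(name); np.savez('pics/'+fn+'.npz',**{k:np.array(v) for k,v in f.items()})
    cv2.imwrite('pics/'+fn+'.png',f['img'][:,:,::-1]); return f
def load(fn): return dict(np.load('pics/'+fn+'.npz'))
def ray(f,uv,z):
    uv=np.array(uv,float).reshape(-1,1,2)
    p=cv2.undistortPoints(uv,f['mtx'],f['dist_coeffs']).reshape(-1,2)
    d=np.c_[p,np.ones(len(p))]@f['T'][:3,:3].T; o=f['T'][:3,3]
    return o+d*((z-o[2])/d[:,2])[:,None]
def proj(f,P):
    Ti=np.linalg.inv(f['T']); return cv2.projectPoints(np.array(P,float).reshape(-1,1,3),cv2.Rodrigues(Ti[:3,:3])[0],Ti[:3,3],f['mtx'],f['dist_coeffs'])[0].reshape(-1,2)
E
python3 - <<'E'
from h import *
for n in('top','scene'):
    f=snap(n,n+'0'); print(n,f['T'].round(3).tolist(),f['mtx'].tolist(),f['dist_coeffs'])
print(env.observe())
E
```

```text
top [[-0.085, -0.974, 0.208, 364.295], [-0.996, 0.082, -0.022, 5.358], [0.004, -0.209, -0.978, 968.049], [0.0, 0.0, 0.0, 1.0]] [[454.46738867424693, 0.0, 319.60441929364214], [0.0, 454.46738867424693, 238.34897741722105], [0.0, 0.0, 1.0]] [-0.09716276  0.          0.          0.          0.        ]
scene [[-0.719, 0.584, -0.377, 918.905], [0.695, 0.616, -0.371, 373.127], [0.015, -0.528, -0.849, 866.453], [0.0, 0.0, 0.0, 1.0]] [[439.87525989682825, 0.0, 320.6034675784799], [0.0, 439.87525989682825, 236.88168239256322], [0.0, 0.0, 1.0]] [-0.03608175  0.          0.          0.          0.        ]
{'t': 0.1, 'q': array([-1.15550656,  0.41792806, -0.01031518,  1.61411791,  0.00471347,
        1.11071923, -0.05300531]), 'joint_velocities': array([-0.00109878, -0.00269032, -0.00094762, -0.00036491,  0.00072252,
        0.00033566, -0.00014022]), 'tau': array([ 1.17072977e-03, -8.65823650e+01,  6.79888185e-01, -4.35637522e+01,
        1.91882194e-02,  4.89487255e-03, -3.07381060e-05]), 'ee_pos': array([275.52968876, 560.62406857, 226.81253342]), 'eef_rot': array([ 2.26404691e-01,  9.74033154e-01, -5.68422213e-04, -8.32547457e-05]), 'force': array([ 0.21875489, -0.01547185, -0.1800963 ]), 'torque': array([ 0.02296906,  0.04868493, -0.02981219]), 'grip_width': 85.90774244394404}
```

View pics/top0.png

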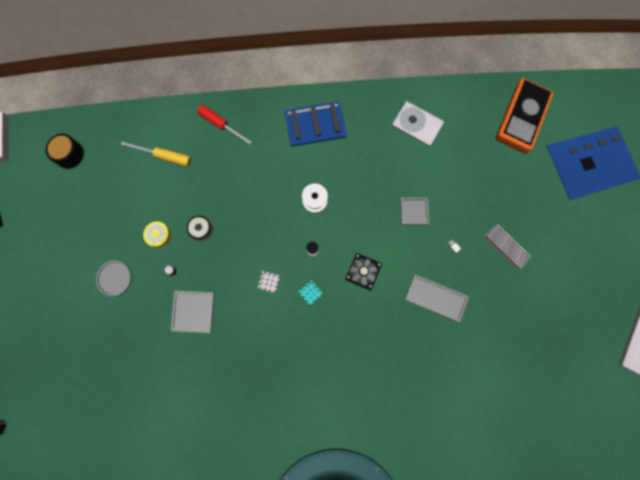

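View pics/scene0.png

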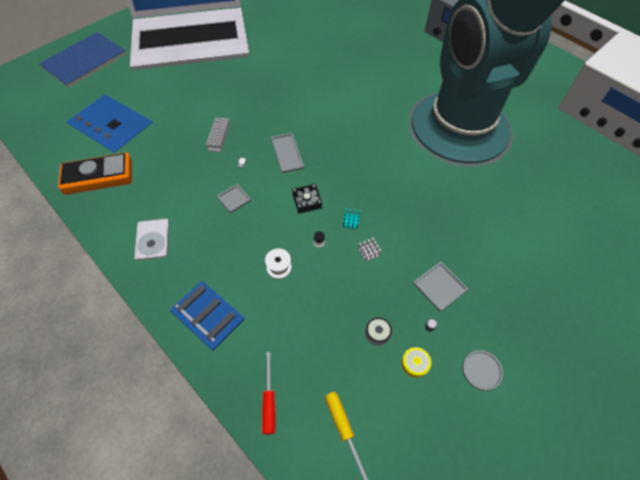

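The top view shows these things:
- **Parts:** fan (364,271), long heat sink (508,246) and two round cans. The dark can with the pale cone at (198,227) is the speaker. The yellow one at (155,234) is the decoy.
- **Pin blocks:** the grey one at (269,282) is the small heat sink. The turquoise one at (311,293) is the decoy.
- **Trays:** fan (193,312), long (437,298), small (415,211) and round (114,278).
- **Leave alone:** spool (315,198). There are two small cylinders, at (312,248) and (170,270), plus a small white thing at (455,246).

Next I measure from both views and make one enlarged crop.

```bash
cat > m.py <<'E'
from h import *
H=dict(fan=25,long=25,small=25,speaker=25,fan_nest=8,long_nest=8,small_nest=8,round_nest=8,spool=36,jar=30,cube=25,dot=15,yel=25)
TOP=dict(fan=(364,271),long=(508,246),small=(269,282),speaker=(198,227),fan_nest=(193,312),long_nest=(437,298),small_nest=(415,211),round_nest=(114,278),spool=(315,198),jar=(312,248),dot=(170,270),yel=(155,234),cube=(311,293))
def mask(img):
    bl=cv2.GaussianBlur(img,(3,3),0).astype(int)
    r,g,b=bl[...,0],bl[...,1],bl[...,2]
    m=((g-r<18)|(b>g+0)).astype(np.uint8)*255   # felt: g well above r
    return cv2.morphologyEx(m,cv2.MORPH_CLOSE,np.ones((5,5),np.uint8))
def blobs(f):
    cs,_=cv2.findContours(mask(f['img']),cv2.RETR_EXTERNAL,cv2.CHAIN_APPROX_NONE)
    return [c for c in cs if cv2.contourArea(c)>30]
def find(f,uv,h):
    best=min(blobs(f),key=lambda c:np.hypot(*(c.reshape(-1,2).mean(0)-uv)))
    hu=cv2.convexHull(best); M=cv2.moments(hu); c=np.array([M['m10'],M['m01']])/M['m00']
    P=ray(f,c,h/2)[0]; Q=ray(f,best.reshape(-1,2),h*.5)[:,:2].astype(np.float32)
    (cx,cy),(w,l),a=cv2.minAreaRect(Q); 
    if w<l: a+=90; w,l=l,w
    return P[:2],c,(w,l),(a+90)%180-90
if __name__=='__main__':
    t,s=load('top0'),load('scene0')
    px=t['img']; print('felt',px[350,350],'tray',px[312,193],'fan',px[271,350])
    for k,uv in TOP.items():
        P,c,sz,a=find(t,uv,H[k]); q=proj(s,[*P,H[k]/2])[0]; P2,c2,sz2,a2=find(s,q,H[k])
        print(k,P.round(1),P2.round(1),'sz',np.round(sz,0),np.round(sz2,0),'a',round(a,1),round(a2,1),c.round(),c2.round())
    e=lambda im:cv2.cvtColor(cv2.resize(im,None,fx=2.5,fy=2.5,interpolation=cv2.INTER_CUBIC),cv2.COLOR_RGB2BGR)
    a=e(t['img'][205:325,80:400]); b=e(s['img'][100:220,200:520]); 
    cv2.imwrite('pics/crop1.png',np.vstack([a,b]))
E
python3 m.py
```

```text
felt [ 55 104  77] tray [156 156 157] fan [71 73 74]
fan [ 488.7 -101.9] [ 487.8 -102.7] sz [61. 58.] [71. 59.] a -28.2 61.7 [363. 271.] [307. 198.]
long [ 514.6 -421.7] [ 516.8 -420.4] sz [102.  45.] [118.  43.] a 38.2 39.5 [507. 247.] [218. 135.]
small [483.5  99.5] [483.4  99.2] sz [39. 38.] [45. 43.] a 70.8 71.3 [269. 282.] [369. 249.]
speaker [612.5 243.1] [611.9 241.7] sz [57. 49.] [55. 52.] a 41.6 46.1 [199. 228.] [378. 331.]
fan_nest [434.4 266.1] [435.6 265.6] sz [85. 84.] [84. 83.] a 83.0 -7.0 [192. 311.] [440. 286.]
long_nest [ 418.9 -252.7] [ 419.5 -252. ] sz [125.  58.] [126.  57.] a 62.3 61.9 [436. 298.] [287. 153.]
small_nest [ 613.1 -229.6] [ 613.2 -230.5] sz [60. 60.] [62. 59.] a 85.2 85.2 [414. 211.] [233. 198.]
round_nest [519.3 437.7] [520. 437.] sz [76. 75.] [76. 75.] a -0.3 -44.1 [113. 278.] [482. 370.]
spool [658.1 -12.1] [657.1 -13.6] sz [66. 55.] [70. 55.] a -4.8 48.1 [314. 197.] [278. 263.]
jar [546.8   2.1] [548.4   2.4] sz [26. 21.] [37. 20.] a -4.8 45.8 [312. 248.] [319. 239.]
dot [526.6 311.3] [520.8 307.2] sz [22. 20.] [26. 18.] a 88.7 -1.2 [170. 270.] [431. 325.]
yel [606.2 337.3] [605.5 335.8] sz [62. 55.] [59. 55.] a 42.6 40.6 [157. 234.] [416. 362.]
cube [483.5  99.5] [483.4  99.2] sz [39. 38.] [45. 43.] a 70.8 71.3 [269. 282.] [369. 249.]
```

View pics/crop1.png

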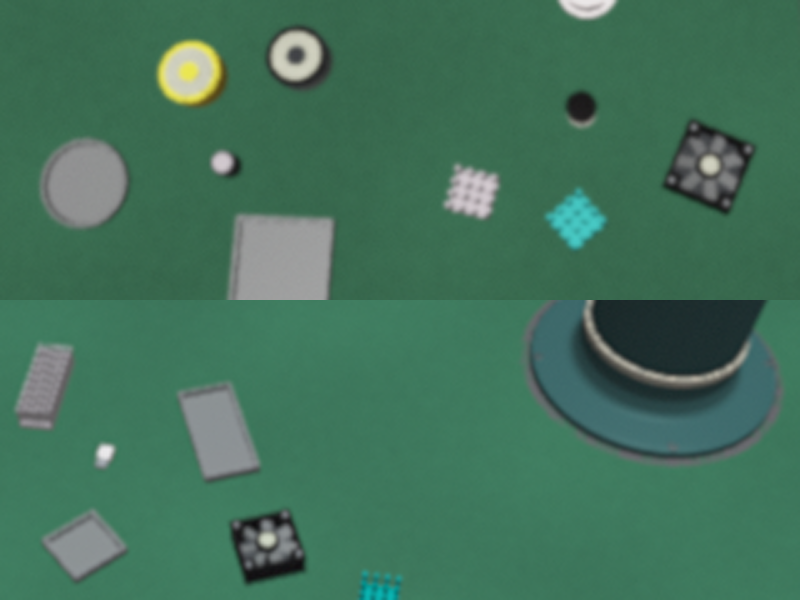

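The two views agree within about 2 mm, and the sizes match the ones given. The crop confirms the pinky-grey pin block and the dark can with the pale cone as the small heat sink and the speaker. I'll use a helper that turns a target pose into shares, then go to the fan.

```bash
cat > go.py <<'E'
import sys
from h import *
from scipy.spatial.transform import Rotation as R
# args: x y z jawdeg  [x y z jaw ...] : shares from the present pose for each waypoint
o=env.observe(); p=o['ee_pos']; r=R.from_quat(o['eef_rot'])
print('t',round(o['t'],2),'p',p.round(1),'jaw',np.degrees(np.arctan2(*r.as_matrix()[[1,0],1])).round(1),'q7',o['q'][6].round(2),'F',o['force'].round(1),'w',o['grip_width'].round(1))
a=[float(v) for v in sys.argv[1:]]
for i in range(0,len(a),4):
    x,y,z,j=a[i:i+4]; best=None
    for jj in(j,j+180):
        c,s=np.cos(np.radians(jj)),np.sin(np.radians(jj))
        Rt=R.from_matrix(np.array([[-s,c,0],[c,s,0],[0,0,-1]]).T.T if 0 else np.column_stack([[-s,c,0],[c,s,0],[0,0,-1]]))
        w=(r.inv()*Rt).as_rotvec()
        if best is None or np.linalg.norm(w)<np.linalg.norm(best): best=w
    d=r.inv().apply(np.array([x,y,z])-p)
    print('shift',(d/500).round(3),'turn',(best/(np.pi/2)).round(3))
E
python3 go.py 488.2 -102.3 120 61.8 488.2 -102.3 24 61.8
```

```text
Traceback (most recent call last):
  File "go.py", line 6, in <module>
    print('t',round(o['t'],2),'p',p.round(1),'jaw',np.degrees(np.arctan2(*r.as_matrix()[[1,0],1])).round(1),'q7',o['q'][6].round(2),'F',o['force'].round(1),'w',o['grip_width'].round(1))
                                                                                                                                                                ^^^^^^^^^^^^^^^^^^^^^
AttributeError: 'float' object has no attribute 'round'
```

```bash
sed -i "s/o\['grip_width'\].round(1)/round(o['grip_width'],1)/; s/np.array(\[\[-s,c,0\],\[c,s,0\],\[0,0,-1\]\]).T.T if 0 else //" go.py
python3 go.py 488.2 -102.3 120 61.8 488.2 -102.3 24 61.8
```

```text
t 0.1 p [275.5 560.6 226.8] jaw 63.8 q7 -0.05 F [ 0.2 -0.  -0.2] w 85.9
shift [-0.966 -1.002  0.215] turn [-0.001  0.     0.023]
shift [-0.966 -1.002  0.407] turn [-0.001  0.     0.023]
```

>>> play_rows(plan=[1, -0.966, -1, 0.2, 0, 0, 0.023, 1, -0.966, -1, 0.2, 0, 0, 0.023, 1, -0.966, -1, 0.2, 0, 0, 0.023, 1, -0.966, -1, 0.2, 0, 0, 0.023, 1, -0.966, -1, 0.2, 0, 0, 0.023, 1, -0.966, -1, 0.2, 0, 0, 0.023, 1, -0.966, -1, 0.2, 0, 0, 0.023, 1, -0.966, -1, 0.2, 0, 0, 0.023], squeeze=40)

```text
t: 1.1
ee_pos: [427.5, 87.9, 156.1]
eef_rot: [0.244, 0.97, 0.0, 0.0]
force: [0.6, 1.1, -1.0]
grip_width: 85.3
```

```bash
python3 go.py 488.2 -102.3 120 61.8 488.2 -102.3 24 61.8
```

```text
t 1.1 p [427.5  87.9 156.1] jaw 61.8 q7 0.87 F [ 0.6  1.1 -1. ] w 85.3
shift [-0.287 -0.278  0.072] turn [ 0.  0. -0.]
shift [-0.287 -0.278  0.264] turn [ 0.  0. -0.]
```

>>> play_rows(plan=[1, -0.27, -0.26, 0.07, 0, 0, 0, 1, -0.27, -0.26, 0.07, 0, 0, 0, 1, -0.27, -0.26, 0.07, 0, 0, 0, 1, -0.27, -0.26, 0.07, 0, 0, 0, 1, -0.27, -0.26, 0.07, 0, 0, 0, 1, -0.27, -0.26, 0.07, 0, 0, 0])

```text
t: 1.85
ee_pos: [484.6, -87.3, 121.4]
eef_rot: [0.243, 0.97, 0.0, -0.0]
force: [0.4, 0.8, -0.4]
grip_width: 85.3
```

```bash
python3 go.py 488.2 -102.3 120 61.8 488.2 -102.3 24 61.8
```

```text
t 1.85 p [484.6 -87.3 121.4] jaw 61.9 q7 1.35 F [ 0.4  0.8 -0.4] w 85.3
shift [-0.021 -0.023  0.003] turn [ 0.    -0.     0.001]
shift [-0.021 -0.023  0.195] turn [ 0.    -0.     0.001]
```

>>> play_rows(plan=[1, -0.021, -0.023, 0, 0, 0, 0, 1, -0.021, -0.023, 0.05, 0, 0, 0, 1, -0.021, -0.023, 0.1, 0, 0, 0, 1, -0.021, -0.023, 0.14, 0, 0, 0, 1, -0.021, -0.023, 0.14, 0, 0, 0])

```text
t: 2.48
ee_pos: [487.9, -103.9, 50.5]
eef_rot: [0.244, 0.97, -0.0, -0.001]
force: [0.0, 0.8, 0.0]
grip_width: 85.2
```

```bash
python3 go.py 488.2 -102.3 24 61.8; python3 -c "
from h import *
t=snap('top','top1');s=snap('scene','scene1')
q=proj(t,[488,-102,25])[0].astype(int);w=proj(s,[488,-102,25])[0].astype(int)
g=lambda f,q:cv2.resize(f['img'][q[1]-50:q[1]+50,q[0]-50:q[0]+50,::-1],(400,400),interpolation=2)
cv2.imwrite('pics/c2.png',np.hstack([g(t,q),g(s,w)]))"
```

```text
t 2.48 p [ 487.9 -103.9   50.5] jaw 61.8 q7 1.45 F [0.  0.8 0. ] w 85.2
shift [0.001 0.003 0.053] turn [-0.001 -0.001 -0.   ]
```

View pics/c2.png

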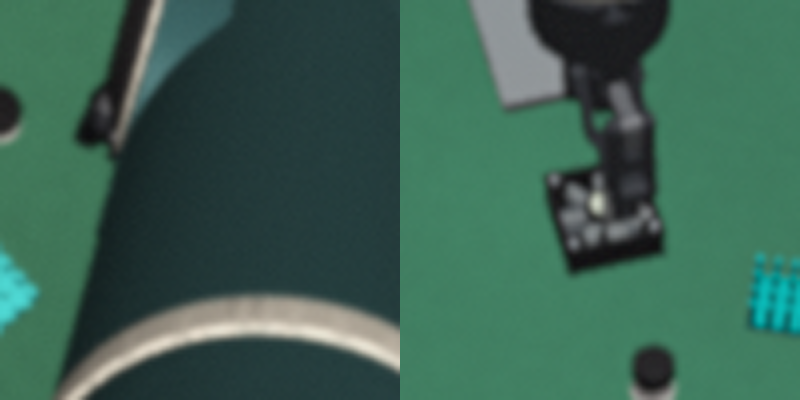

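The scene crop shows the gripper above the fan, with the jaws along the expected axis. The arm hides the fan in the top view. I'll descend and close.

>>> play_rows(plan=[1, 0, 0.003, 0.025, 0, 0, 0, 1, 0, 0.003, 0.053, 0, 0, 0, 1, 0, 0.003, 0.053, 0, 0, 0, -1, 0, 0.003, 0.053, 0, 0, 0, -1, 0, 0.003, 0.053, 0, 0, 0, -1, 0, 0.003, 0.053, 0, 0, 0, -1, 0, 0.003, 0.053, 0, 0, 0, -1, 0, 0.003, 0.053, 0, 0, 0])

```text
t: 3.58
ee_pos: [489.2, -102.4, 24.8]
eef_rot: [0.244, 0.97, -0.0, 0.0]
force: [-0.3, 0.3, -0.1]
grip_width: 0.0
```

```bash
python3 go.py 488.2 -102.3 120 61.8 435 265.8 120 83
```

```text
t 3.58 p [ 489.2 -102.4   24.8] jaw 61.8 q7 1.47 F [-0.3  0.3 -0.1] w 0.0
shift [ 0.002 -0.001 -0.19 ] turn [-0.  0. -0.]
shift [ 0.444  0.597 -0.19 ] turn [-0.     0.    -0.236]
```

The gripper shut to 0 mm, so it missed the fan. I look before doing anything else.

```bash
python3 -c "
from h import *
s=snap('scene','scene2');t=snap('top','top2')
w=proj(s,[488,-102,25])[0].astype(int)
print(proj(s,[[489,-102,25],[489,-102,8]]))
cv2.imwrite('pics/c3.png',cv2.resize(s['img'][w[1]-75:w[1]+75,w[0]-100:w[0]+100,::-1],(800,600),interpolation=2))"
```

```text
[[306.4409526  195.44107047]
 [306.52329108 199.70182496]]
```

View pics/c3.png

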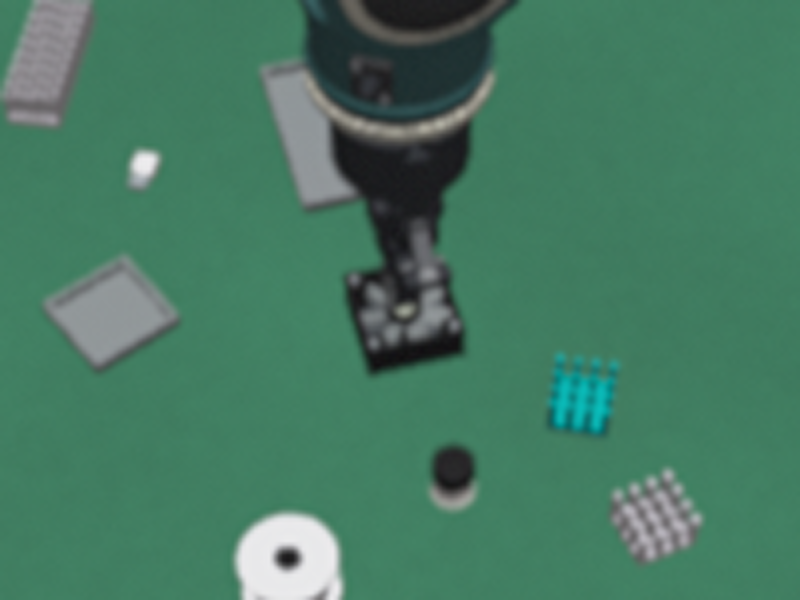

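The shut tips hover just over the fan's hub, at crop (405,300), so they stand much higher than the stated tool length suggests. I'll open, look, and work out the tip height.

>>> play_rows(plan=[1, 0, 0, 0, 0, 0, 0, 1, 0, 0, 0, 0, 0, 0, 1, 0, 0, 0, 0, 0, 0, 1, 0, 0, 0, 0, 0, 0, 1, 0, 0, 0, 0, 0, 0])

```text
t: 4.3
ee_pos: [489.2, -102.4, 24.7]
eef_rot: [0.244, 0.97, -0.0, -0.0]
force: [-0.1, -0.5, 0.5]
grip_width: 85.1
```

```bash
python3 go.py; python3 -c "
from h import *
s=snap('scene','scene3'); c,sn=np.cos(np.radians(61.8)),np.sin(np.radians(61.8))
print('c2 tip if z=',[(z,proj(s,[488+c*50,-103+sn*50,z])[0].round(1)) for z in (20,30,40,50,60,70)])
cv2.imwrite('pics/c4.png',cv2.resize(s['img'][195-50:195+50,306-50:306+50,::-1],(600,600),interpolation=2))"
```

```text
t 4.3 p [ 489.2 -102.4   24.7] jaw 61.8 q7 1.47 F [-0.1 -0.5  0.5] w 85.1
c2 tip if z= [(20, array([311.9, 212.7])), (30, array([311.9, 210.2])), (40, array([311.9, 207.7])), (50, array([311.9, 205.1])), (60, array([311.9, 202.6])), (70, array([311.9, 199.9]))]
```

View pics/c4.png

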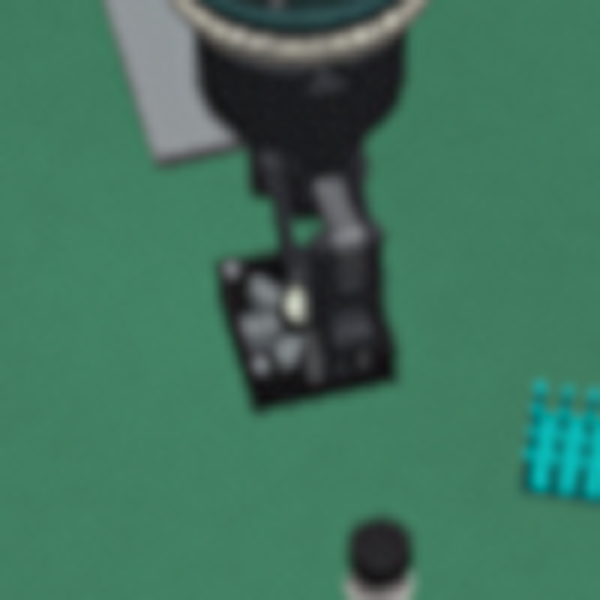

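By the image the open tips stand near z≈50–60 with the TCP at 25, well off the stated offset, unless the lateral position is out. I'll step down 15 mm, which is safe either way, and close gently to test.

>>> play_rows(plan=[1, 0, 0, 0.015, 0, 0, 0, 1, 0, 0, 0.03, 0, 0, 0, 1, 0, 0, 0.03, 0, 0, 0, -1, 0, 0, 0.03, 0, 0, 0, -1, 0, 0, 0.03, 0, 0, 0, -1, 0, 0, 0.03, 0, 0, 0, -1, 0, 0, 0.03, 0, 0, 0, -1, 0, 0, 0.03, 0, 0, 0], squeeze=20)

```text
t: 5.35
ee_pos: [489.3, -102.4, 10.0]
eef_rot: [0.244, 0.97, 0.0, 0.0]
force: [-1.6, 0.4, 5.9]
grip_width: 59.1
```

It grips at 59 mm with the TCP at z=10, so the tips really are 15–25 mm higher than stated. I'll reopen, go 8 mm lower for a proper hold, close, and check.

>>> play_rows(plan=[1, 0, 0, 0, 0, 0, 0, 1, 0, 0, 0, 0, 0, 0, 1, 0, 0, 0.008, 0, 0, 0, 1, 0, 0, 0.016, 0, 0, 0, 1, 0, 0, 0.016, 0, 0, 0])

```text
t: 5.98
ee_pos: [488.9, -102.4, 1.3]
eef_rot: [0.244, 0.97, -0.0, -0.0]
force: [-0.5, 0.1, 0.6]
grip_width: 85.3
```

>>> play_rows(plan=[-1, 0, 0, 0, 0, 0, 0, -1, 0, 0, 0, 0, 0, 0, -1, 0, 0, 0, 0, 0, 0, -1, 0, 0, 0, 0, 0, 0], squeeze=40)

```text
t: 6.48
ee_pos: [489.2, -102.5, 2.0]
eef_rot: [0.244, 0.97, 0.0, 0.0]
force: [-2.0, -0.1, 5.0]
grip_width: 59.2
```

```bash
python3 go.py;  python3 -c "
from h import *
s=snap('scene','scene4')
cv2.imwrite('pics/c5.png',cv2.resize(s['img'][195-40:195+40,306-40:306+40,::-1],(560,560),interpolation=2))"
```

```text
t 6.47 p [ 489.2 -102.5    2. ] jaw 61.8 q7 1.48 F [-2.  -0.1  5. ] w 59.2
```

View pics/c5.png

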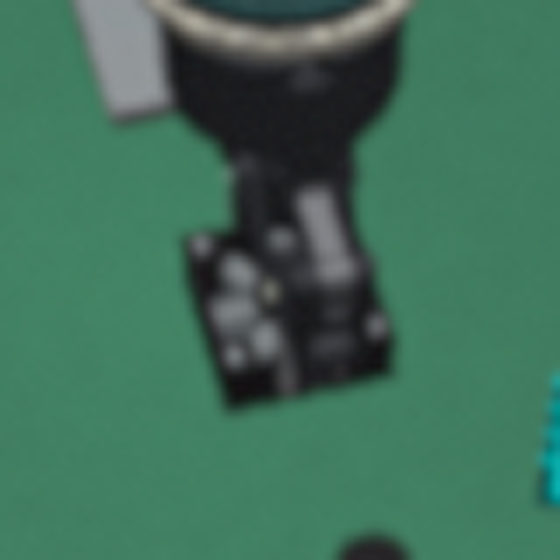

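The grip holds at 59.2 mm. I'll lift and carry it to the fan tray.

>>> play_rows(plan=[-1, 0, 0, -0.06, 0, 0, 0, -1, 0, 0, -0.12, 0, 0, 0, -1, 0, 0, -0.18, 0, 0, 0, -1, 0, 0, -0.2, 0, 0, 0, -1, 0, 0, -0.2, 0, 0, 0])

```text
t: 7.15
ee_pos: [489.3, -102.3, 101.8]
eef_rot: [0.244, 0.97, 0.0, 0.0]
force: [0.2, 0.4, -1.7]
grip_width: 59.1
```

```bash
python3 go.py 435 265.8 102 83; python3 -c "
from h import *
s=snap('scene','scene5')
w=proj(s,[488,-102,100])[0].astype(int)
cv2.imwrite('pics/c6.png',cv2.resize(s['img'][w[1]-40:w[1]+60,w[0]-50:w[0]+50,::-1],(600,600),interpolation=2))"
```

```text
t 7.15 p [ 489.3 -102.3  101.8] jaw 61.8 q7 1.41 F [ 0.2  0.4 -1.7] w 59.1
shift [ 0.444  0.597 -0.001] turn [ 0.     0.    -0.236]
```

View pics/c6.png

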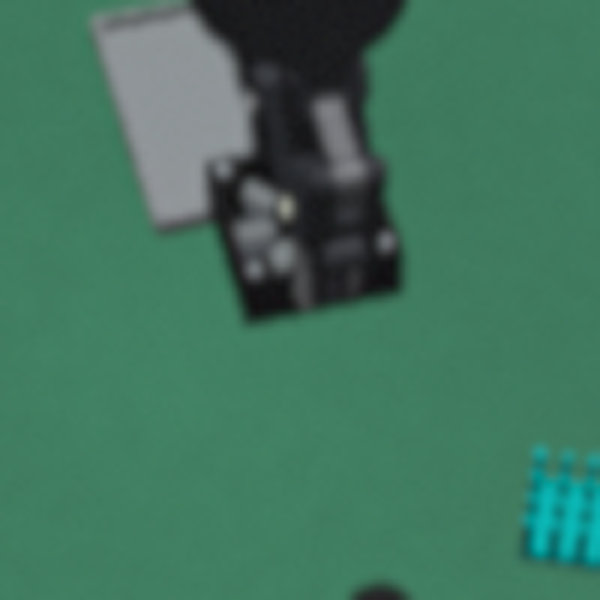

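The fan is held level at 59.1 mm. Carrying it over.

>>> play_rows(plan=[-1, 0.444, 0.597, 0, 0, 0, -0.236, -1, 0.444, 0.597, 0, 0, 0, -0.236, -1, 0.444, 0.597, 0, 0, 0, -0.236, -1, 0.444, 0.597, 0, 0, 0, -0.236, -1, 0.444, 0.597, 0, 0, 0, -0.236, -1, 0.444, 0.597, 0, 0, 0, -0.236, -1, 0.444, 0.597, 0, 0, 0, -0.236, -1, 0.444, 0.597, 0, 0, 0, -0.236])

```text
t: 8.2
ee_pos: [434.4, 265.0, 100.5]
eef_rot: [0.061, 0.998, -0.001, -0.001]
force: [0.8, -1.0, -1.0]
grip_width: 59.2
```

>>> play_rows(plan=[-1, 0, 0, 0, 0, 0, 0, -1, 0, 0, 0, 0, 0, 0])

```text
t: 8.45
ee_pos: [435.1, 264.7, 101.6]
eef_rot: [0.062, 0.998, -0.0, -0.0]
force: [-1.2, -0.3, -1.2]
grip_width: 59.0
```

```bash
python3 go.py 435 265.8 30 83 435 265.8 5 83
```

```text
t 8.45 p [435.1 264.7 101.6] jaw 82.9 q7 0.92 F [-1.2 -0.3 -1.2] w 59.0
shift [0.001 0.002 0.143] turn [-0.    -0.    -0.001]
shift [0.001 0.002 0.193] turn [-0.    -0.    -0.001]
```

>>> play_rows(plan=[-1, 0, 0.002, 0.06, 0, 0, 0, -1, 0, 0.002, 0.12, 0, 0, 0, -1, 0, 0.002, 0.16, 0, 0, 0, -1, 0, 0.002, 0.18, 0, 0, 0, -1, 0, 0.002, 0.187, 0, 0, 0, -1, 0, 0.002, 0.187, 0, 0, 0])

```text
t: 9.2
ee_pos: [435.2, 266.7, 8.6]
eef_rot: [0.061, 0.998, 0.0, 0.0]
force: [-0.6, 0.3, -1.5]
grip_width: 58.9
```

>>> play_rows(plan=[-1, 0, 0, 0.004, 0, 0, 0, -1, 0, 0, 0.004, 0, 0, 0])

```text
t: 9.45
ee_pos: [435.1, 266.7, 6.5]
eef_rot: [0.061, 0.998, 0.0, 0.0]
force: [-0.5, 1.0, -1.3]
grip_width: 59.5
```

>>> play_rows(plan=[-1, 0, 0, 0.003, 0, 0, 0, -1, 0, 0, 0.003, 0, 0, 0])

```text
t: 9.7
ee_pos: [435.1, 266.7, 5.0]
eef_rot: [0.061, 0.998, 0.0, 0.0]
force: [-1.2, 0.1, 6.4]
grip_width: 59.1
```

Contact came at z=5.0, exactly the expected seat height. Release and rise.

>>> play_rows(plan=[1, 0, 0, 0, 0, 0, 0, 1, 0, 0, 0, 0, 0, 0, 1, 0, 0, 0, 0, 0, 0, 1, 0, 0, -0.06, 0, 0, 0, 1, 0, 0, -0.14, 0, 0, 0, 1, 0, 0, -0.2, 0, 0, 0, 1, 0, 0, -0.2, 0, 0, 0])

```text
t: 10.58
ee_pos: [435.9, 267.3, 106.6]
eef_rot: [0.061, 0.998, 0.001, 0.001]
force: [-0.2, -0.6, -0.9]
grip_width: 85.2
```

```bash
python3 go.py 515.7 -421 110 129
```

```text
t 10.57 p [435.9 267.3 106.6] jaw 83.0 q7 0.92 F [-0.2 -0.6 -0.9] w 85.2
shift [-0.326 -1.347 -0.009] turn [ 0.001  0.002 -0.511]
```

Jaw 129° would push joint 7 past its range, so I use −51° instead (a clockwise turn of 134°), done in two halves.

>>> play_rows(plan=[1, -0.163, -0.67, 0, 0, 0, 0.745, 1, -0.163, -0.67, 0, 0, 0, 0.745, 1, -0.163, -0.67, 0, 0, 0, 0.745, 1, -0.163, -0.67, 0, 0, 0, 0.745, 1, -0.163, -0.67, 0, 0, 0, 0.745, 1, -0.163, -0.67, 0, 0, 0, 0.745, 1, -0.163, -0.67, 0, 0, 0, 0.745, 1, -0.163, -0.67, 0, 0, 0, 0.745])

```text
t: 11.58
ee_pos: [474.6, -76.0, 104.0]
eef_rot: [0.602, 0.798, -0.001, -0.0]
force: [0.5, -0.3, -0.1]
grip_width: 85.7
```

```bash
python3 go.py 515.7 -421 110 129
```

```text
t 11.57 p [474.6 -76.  104. ] jaw 16.0 q7 0.63 F [ 0.5 -0.3 -0.1] w 85.7
shift [-0.686 -0.111 -0.012] turn [-0.001  0.001  0.744]
```

>>> play_rows(plan=[1, -0.686, -0.111, 0, 0, 0, 0.744, 1, -0.686, -0.111, 0, 0, 0, 0.744, 1, -0.686, -0.111, 0, 0, 0, 0.744, 1, -0.686, -0.111, 0, 0, 0, 0.744, 1, -0.686, -0.111, 0, 0, 0, 0.744, 1, -0.686, -0.111, 0, 0, 0, 0.744, 1, -0.686, -0.111, 0, 0, 0, 0.744, 1, -0.686, -0.111, 0, 0, 0, 0.744])

```text
t: 12.58
ee_pos: [515.9, -420.4, 103.8]
eef_rot: [0.942, 0.335, -0.001, -0.0]
force: [0.1, 0.6, 0.4]
grip_width: 85.3
```

>>> play_rows(plan=[1, 0, 0, 0, 0, 0, 0, 1, 0, 0, 0, 0, 0, 0])

```text
t: 12.82
ee_pos: [516.2, -420.3, 104.8]
eef_rot: [0.942, 0.335, 0.0, -0.0]
force: [-0.5, -0.2, 0.4]
grip_width: 85.3
```

```bash
cat > chk.py <<'E'
import sys
from m import *
# check: blob centre near expected world points, both views: name x y height
a=sys.argv[1:]
t=snap('top','chk_t'); s=snap('scene','chk_s')
for i in range(0,len(a),4):
    x,y,h=map(float,a[i+1:i+4])
    for n,f in(('top',t),('scene',s)):
        P,c,sz,an=find(f,proj(f,[x,y,h/2])[0],h); print(a[i],n,P.round(1),np.round(sz),round(an,1))
e=[]
for i in range(0,len(a),4):
    x,y,h=map(float,a[i+1:i+4])
    for f in(t,s):
        u,v=proj(f,[x,y,h/2])[0].astype(int); e.append(cv2.resize(f['img'][max(0,v-32):v+32,max(0,u-32):u+32,::-1],(390,390),interpolation=2))
cv2.imwrite('pics/chk.png',np.vstack([np.hstack(e[k:k+2]) for k in range(0,len(e),2)][:1]) if len(e)==2 else cv2.resize(np.hstack(e),(800,800//len(e))))
E
python3 go.py 515.7 -421 20 129; python3 chk.py fan 435 266 27 long 515.7 -421 25
```

```text
t 12.82 p [ 516.2 -420.3  104.8] jaw -50.9 q7 0.2 F [-0.5 -0.2  0.4] w 85.3
shift [-0.002  0.     0.17 ] turn [-0.    -0.     0.001]
fan top [433.7 263.5] [84. 83.] 83.0
fan scene [440.9 266.8] [83. 83.] -7.2
long top [ 388.4 -308.3] [979. 526.] -43.6
long scene [ 516.8 -420.4] [118.  43.] 39.5
```

View pics/chk.png

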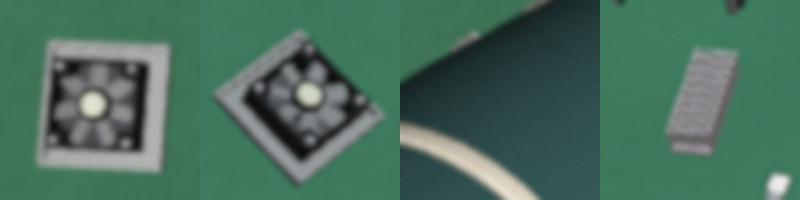

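The fan sits squarely and flat in its tray in both views. Now down onto the long heat sink.

>>> play_rows(plan=[1, -0.002, 0, 0.06, 0, 0, 0, 1, -0.002, 0, 0.12, 0, 0, 0, 1, -0.002, 0, 0.16, 0, 0, 0, 1, -0.002, 0, 0.18, 0, 0, 0, 1, -0.002, 0, 0.197, 0, 0, 0, 1, -0.002, 0, 0.197, 0, 0, 0])

```text
t: 13.68
ee_pos: [515.1, -421.6, 6.3]
eef_rot: [0.943, 0.334, -0.0, 0.0]
force: [0.4, 0.1, 0.2]
grip_width: 85.4
```

>>> play_rows(plan=[-1, 0, 0, 0, 0, 0, 0, -1, 0, 0, 0, 0, 0, 0, -1, 0, 0, 0, 0, 0, 0, -1, 0, 0, 0, 0, 0, 0, -1, 0, 0, 0, 0, 0, 0], squeeze=50)

```text
t: 14.3
ee_pos: [515.4, -421.7, 6.8]
eef_rot: [0.943, 0.334, 0.0, 0.0]
force: [-1.4, 1.2, 6.4]
grip_width: 32.8
```

>>> play_rows(plan=[-1, 0, 0, -0.04, 0, 0, 0, -1, 0, 0, -0.1, 0, 0, 0, -1, 0, 0, -0.15, 0, 0, 0, -1, 0, 0, -0.18, 0, 0, 0, -1, 0, 0, -0.18, 0, 0, 0])

```text
t: 14.92
ee_pos: [515.6, -421.7, 97.3]
eef_rot: [0.943, 0.334, 0.001, 0.001]
force: [0.5, -0.7, -1.5]
grip_width: 32.8
```

```bash
python3 go.py 419.2 -252.4 97 -28
```

```text
t 14.93 p [ 515.6 -421.7   97.3] jaw -51.0 q7 0.21 F [ 0.5 -0.7 -1.5] w 32.8
shift [ 0.063 -0.384  0.   ] turn [ 0.001 -0.    -0.256]
```

>>> play_rows(plan=[-1, 0.063, -0.384, 0, 0, 0, -0.256, -1, 0.063, -0.384, 0, 0, 0, -0.256, -1, 0.063, -0.384, 0, 0, 0, -0.256, -1, 0.063, -0.384, 0, 0, 0, -0.256, -1, 0.063, -0.384, 0, 0, 0, -0.256, -1, 0.063, -0.384, 0, 0, 0, -0.256, -1, 0.063, -0.384, 0, 0, 0, -0.256])

```text
t: 15.8
ee_pos: [418.9, -253.5, 96.1]
eef_rot: [0.857, 0.515, -0.0, 0.0]
force: [-0.3, 0.1, -1.9]
grip_width: 32.6
```

```bash
python3 go.py 419.2 -252.4 10 -28; python3 -c "
from h import *
s=snap('scene','scene7')
w=proj(s,[419,-252,50])[0].astype(int)
cv2.imwrite('pics/c8.png',cv2.resize(s['img'][w[1]-50:w[1]+50,w[0]-50:w[0]+50,::-1],(500,500),interpolation=2))"
```

```text
t 15.8 p [ 418.9 -253.5   96.1] jaw -28.0 q7 0.41 F [-0.3  0.1 -1.9] w 32.6
shift [ 0.002 -0.001  0.172] turn [ 0.     0.001 -0.   ]
```

View pics/c8.png

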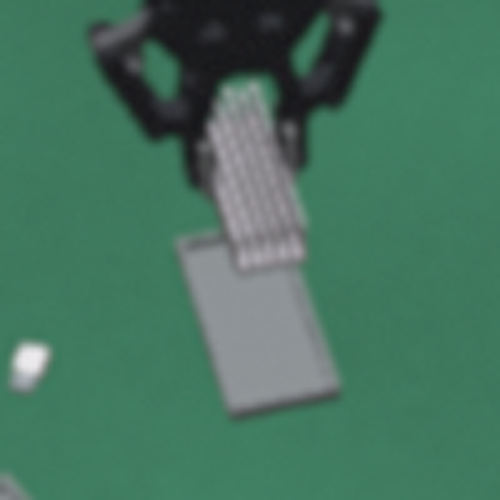

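The heat sink hangs level and parallel to the tray. Lowering.

>>> play_rows(plan=[-1, 0.002, -0.001, 0.05, 0, 0, 0, -1, 0.002, -0.001, 0.1, 0, 0, 0, -1, 0.002, -0.001, 0.14, 0, 0, 0, -1, 0.002, -0.001, 0.158, 0, 0, 0, -1, 0.002, -0.001, 0.166, 0, 0, 0, -1, 0.002, -0.001, 0.166, 0, 0, 0])

```text
t: 16.6
ee_pos: [419.0, -251.6, 13.5]
eef_rot: [0.857, 0.515, 0.0, 0.0]
force: [1.2, -0.9, -0.9]
grip_width: 32.6
```

>>> play_rows(plan=[-1, 0, 0, 0.004, 0, 0, 0, -1, 0, 0, 0.004, 0, 0, 0])

```text
t: 16.85
ee_pos: [419.0, -251.3, 11.5]
eef_rot: [0.857, 0.515, 0.0, 0.0]
force: [-0.3, 0.1, -0.9]
grip_width: 32.7
```

>>> play_rows(plan=[-1, 0, 0, 0.003, 0, 0, 0, -1, 0, 0, 0.003, 0, 0, 0])

```text
t: 17.1
ee_pos: [418.9, -251.4, 9.8]
eef_rot: [0.857, 0.515, 0.0, 0.0]
force: [-0.8, -0.0, -0.2]
grip_width: 32.8
```

>>> play_rows(plan=[-1, 0, 0, 0.001, 0, 0, 0, -1, 0, 0, 0.001, 0, 0, 0])

```text
t: 17.35
ee_pos: [418.9, -251.4, 9.7]
eef_rot: [0.857, 0.515, 0.0, -0.0]
force: [-3.4, 3.1, 14.2]
grip_width: 32.6
```

Contact at 9.7 mm against an expected 9.8. Release and rise.

>>> play_rows(plan=[1, 0, 0, 0, 0, 0, 0, 1, 0, 0, 0, 0, 0, 0, 1, 0, 0, 0, 0, 0, 0, 1, 0, 0, -0.06, 0, 0, 0, 1, 0, 0, -0.13, 0, 0, 0, 1, 0, 0, -0.18, 0, 0, 0, 1, 0, 0, -0.18, 0, 0, 0])

```text
t: 18.23
ee_pos: [419.7, -251.5, 100.5]
eef_rot: [0.857, 0.515, 0.001, 0.001]
force: [1.4, 0.9, -0.4]
grip_width: 85.7
```

```bash
python3 go.py 483.5 99.3 100 -19
```

```text
t 18.23 p [ 419.7 -251.5  100.5] jaw -28.0 q7 0.41 F [ 1.4  0.9 -0.4] w 85.7
shift [ 0.68  -0.216  0.001] turn [ 0.002 -0.    -0.099]
```

>>> play_rows(plan=[1, 0.68, -0.216, 0, 0, 0, -0.099, 1, 0.68, -0.216, 0, 0, 0, -0.099, 1, 0.68, -0.216, 0, 0, 0, -0.099, 1, 0.68, -0.216, 0, 0, 0, -0.099, 1, 0.68, -0.216, 0, 0, 0, -0.099, 1, 0.68, -0.216, 0, 0, 0, -0.099, 1, 0.68, -0.216, 0, 0, 0, -0.099, 1, 0.68, -0.216, 0, 0, 0, -0.099])

```text
t: 19.23
ee_pos: [482.5, 98.8, 98.6]
eef_rot: [0.815, 0.58, -0.001, 0.0]
force: [-0.3, 0.1, 0.0]
grip_width: 85.3
```

>>> play_rows(plan=[1, 0, 0, 0, 0, 0, 0, 1, 0, 0, 0, 0, 0, 0])

```text
t: 19.48
ee_pos: [482.9, 98.7, 99.2]
eef_rot: [0.815, 0.58, -0.0, 0.0]
force: [-0.3, 0.1, -0.6]
grip_width: 85.3
```

```bash
python3 go.py 483.5 99.3 7 -19; python3 chk.py long 419.2 -252.4 27 small 483.5 99.3 25
```

```text
t 19.48 p [482.9  98.7  99.2] jaw -19.2 q7 -0.22 F [-0.3  0.1 -0.6] w 85.3
shift [0.001 0.001 0.184] turn [ 0.     0.    -0.002]
long top [ 418.4 -250.2] [123.  58.] 62.4
long scene [ 424.1 -246.2] [129.  55.] 62.3
small top [547.3   2. ] [26. 21.] -4.8
small scene [483.5  99.3] [44. 43.] 71.3
```

View pics/chk.png

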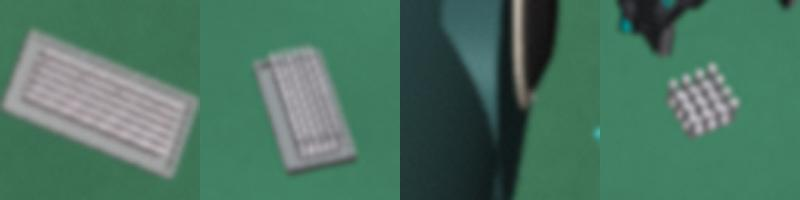

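The long heat sink lies flat inside its tray. Now the small heat sink.

>>> play_rows(plan=[1, 0.001, 0.001, 0.06, 0, 0, 0, 1, 0.001, 0.001, 0.12, 0, 0, 0, 1, 0.001, 0.001, 0.16, 0, 0, 0, 1, 0.001, 0.001, 0.184, 0, 0, 0, 1, 0.001, 0.001, 0.184, 0, 0, 0])

```text
t: 20.2
ee_pos: [483.4, 99.6, 6.9]
eef_rot: [0.815, 0.58, -0.0, -0.0]
force: [0.7, 0.1, -0.1]
grip_width: 85.6
```

>>> play_rows(plan=[-1, 0, 0, 0, 0, 0, 0, -1, 0, 0, 0, 0, 0, 0, -1, 0, 0, 0, 0, 0, 0, -1, 0, 0, 0, 0, 0, 0, -1, 0, 0, 0, 0, 0, 0])

```text
t: 20.82
ee_pos: [483.8, 100.1, 7.9]
eef_rot: [0.814, 0.58, 0.0, -0.0]
force: [-3.4, 0.9, 13.5]
grip_width: 34.5
```

>>> play_rows(plan=[-1, 0, 0, -0.04, 0, 0, 0, -1, 0, 0, -0.1, 0, 0, 0, -1, 0, 0, -0.15, 0, 0, 0, -1, 0, 0, -0.18, 0, 0, 0, -1, 0, 0, -0.18, 0, 0, 0])

```text
t: 21.45
ee_pos: [483.9, 100.3, 97.7]
eef_rot: [0.814, 0.58, 0.001, 0.0]
force: [-0.2, 0.1, -0.6]
grip_width: 34.6
```

```bash
python3 go.py 613.1 -230 97 -5
```

```text
t 21.45 p [483.9 100.3  97.7] jaw -19.0 q7 -0.22 F [-0.2  0.1 -0.6] w 34.6
shift [-0.54   0.46   0.001] turn [ 0.001 -0.001 -0.156]
```

>>> play_rows(plan=[-1, -0.54, 0.46, 0, 0, 0, -0.156, -1, -0.54, 0.46, 0, 0, 0, -0.156, -1, -0.54, 0.46, 0, 0, 0, -0.156, -1, -0.54, 0.46, 0, 0, 0, -0.156, -1, -0.54, 0.46, 0, 0, 0, -0.156, -1, -0.54, 0.46, 0, 0, 0, -0.156, -1, -0.54, 0.46, 0, 0, 0, -0.156, -1, -0.54, 0.46, 0, 0, 0, -0.156])

```text
t: 22.45
ee_pos: [612.2, -229.8, 95.9]
eef_rot: [0.737, 0.675, -0.0, -0.001]
force: [0.0, 0.2, -0.9]
grip_width: 34.4
```

>>> play_rows(plan=[-1, 0, 0, 0, 0, 0, 0, -1, 0, 0, 0, 0, 0, 0])

```text
t: 22.7
ee_pos: [612.9, -229.3, 97.2]
eef_rot: [0.737, 0.676, 0.0, -0.0]
force: [-0.0, 0.2, -1.0]
grip_width: 34.8
```

```bash
python3 go.py 613.1 -230 11 -5; python3 -c "
from h import *
s=snap('scene','scene9')
w=proj(s,[613,-230,50])[0].astype(int)
cv2.imwrite('pics/c10.png',cv2.resize(s['img'][w[1]-50:w[1]+50,w[0]-50:w[0]+50,::-1],(500,500),interpolation=2))"
```

```text
t 22.7 p [ 612.9 -229.3   97.2] jaw -4.9 q7 0.58 F [-0.   0.2 -1. ] w 34.8
shift [-0.002  0.     0.172] turn [ 0.    -0.     0.001]
```

View pics/c10.png

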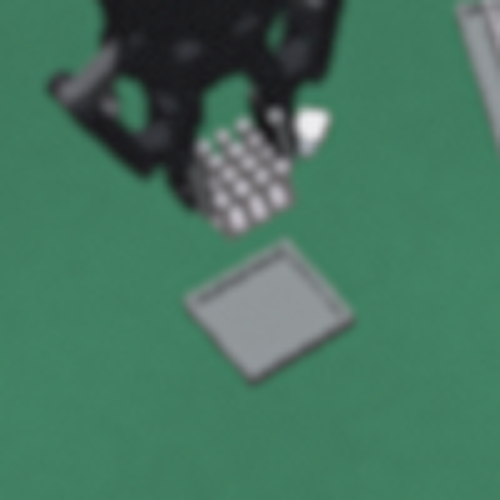

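The block is held level and square to the tray. Lowering.

>>> play_rows(plan=[-1, -0.002, 0, 0.05, 0, 0, 0, -1, -0.002, 0, 0.1, 0, 0, 0, -1, -0.002, 0, 0.14, 0, 0, 0, -1, -0.002, 0, 0.158, 0, 0, 0, -1, -0.002, 0, 0.166, 0, 0, 0, -1, -0.002, 0, 0.166, 0, 0, 0])

```text
t: 23.5
ee_pos: [612.9, -231.5, 14.6]
eef_rot: [0.737, 0.675, 0.0, 0.0]
force: [0.2, -0.2, -0.3]
grip_width: 34.4
```

>>> play_rows(plan=[-1, 0, 0, 0.003, 0, 0, 0, -1, 0, 0, 0.003, 0, 0, 0])

```text
t: 23.75
ee_pos: [612.9, -231.4, 13.0]
eef_rot: [0.737, 0.675, 0.0, 0.0]
force: [0.0, -0.4, -0.9]
grip_width: 34.6
```

>>> play_rows(plan=[-1, 0, 0, 0.002, 0, 0, 0, -1, 0, 0, 0.002, 0, 0, 0])

```text
t: 24.0
ee_pos: [612.7, -231.4, 11.7]
eef_rot: [0.737, 0.675, -0.0, 0.0]
force: [0.2, 1.1, -0.5]
grip_width: 34.7
```

>>> play_rows(plan=[-1, 0, 0, 0.002, 0, 0, 0, -1, 0, 0, 0.002, 0, 0, 0])

```text
t: 24.25
ee_pos: [612.8, -231.5, 11.0]
eef_rot: [0.737, 0.675, 0.0, 0.0]
force: [-1.1, 1.3, 4.7]
grip_width: 34.4
```

>>> play_rows(plan=[-1, 0, 0, 0.001, 0, 0, 0, -1, 0, 0, 0.001, 0, 0, 0])

```text
t: 24.5
ee_pos: [612.8, -231.4, 10.9]
eef_rot: [0.737, 0.675, 0.0, 0.0]
force: [-5.2, 2.9, 13.9]
grip_width: 34.7
```

Seated at 10.9 mm, as expected. Release, rise, then go to the speaker.

>>> play_rows(plan=[1, 0, 0, 0, 0, 0, 0, 1, 0, 0, 0, 0, 0, 0, 1, 0, 0, 0, 0, 0, 0, 1, 0, 0, -0.06, 0, 0, 0, 1, 0, 0, -0.13, 0, 0, 0, 1, 0, 0, -0.18, 0, 0, 0, 1, 0, 0, -0.18, 0, 0, 0])

```text
t: 25.38
ee_pos: [613.6, -231.8, 102.0]
eef_rot: [0.737, 0.675, 0.001, 0.001]
force: [0.4, -0.6, -0.9]
grip_width: 85.4
```

```bash
python3 go.py 612.2 242.4 100 20
```

```text
t 25.38 p [ 613.6 -231.8  102. ] jaw -5.0 q7 0.58 F [ 0.4 -0.6 -0.9] w 85.4
shift [ 0.944 -0.086  0.003] turn [ 0.002  0.001 -0.278]
```

>>> play_rows(plan=[1, 0.944, -0.086, 0, 0, 0, -0.278, 1, 0.944, -0.086, 0, 0, 0, -0.278, 1, 0.944, -0.086, 0, 0, 0, -0.278, 1, 0.944, -0.086, 0, 0, 0, -0.278, 1, 0.944, -0.086, 0, 0, 0, -0.278, 1, 0.944, -0.086, 0, 0, 0, -0.278, 1, 0.944, -0.086, 0, 0, 0, -0.278, 1, 0.944, -0.086, 0, 0, 0, -0.278])

```text
t: 26.38
ee_pos: [610.0, 246.4, 99.0]
eef_rot: [0.572, 0.82, -0.0, -0.001]
force: [0.4, -0.9, 0.5]
grip_width: 85.3
```

>>> play_rows(plan=[1, 0, 0, 0, 0, 0, 0, 1, 0, 0, 0, 0, 0, 0, 1, 0, 0, 0, 0, 0, 0])

```text
t: 26.75
ee_pos: [611.4, 241.1, 100.0]
eef_rot: [0.574, 0.819, -0.0, 0.0]
force: [0.3, -0.4, -0.6]
grip_width: 85.6
```

```bash
python3 go.py 612.2 242.4 4 20; python3 chk.py small 613.1 -230 27 spk 612.2 242.4 25
```

```text
t 26.75 p [611.4 241.1 100. ] jaw 19.9 q7 0.2 F [ 0.3 -0.4 -0.6] w 85.6
shift [0.002 0.003 0.192] turn [-0.     0.    -0.001]
small top [ 611.9 -226.9] [59. 57.] 85.3
small scene [ 616.2 -225.6] [65. 58.] 85.3
spk top [525.4 309.9] [22. 17.] 85.4
spk scene [605.5 335.8] [59. 55.] 40.6
```

View pics/chk.png

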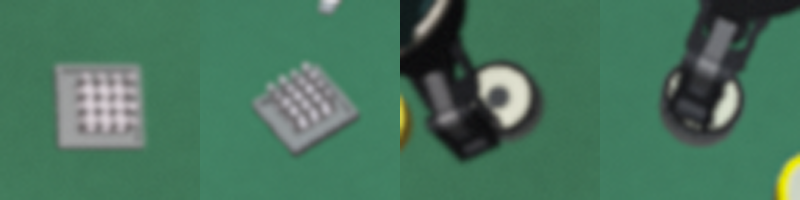

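The small heat sink is seated. The jaws straddle the speaker: its pale cone shows between them and the yellow look-alike is clear of the fingers. Descending.

>>> play_rows(plan=[1, 0.002, 0.003, 0.06, 0, 0, 0, 1, 0.002, 0.003, 0.12, 0, 0, 0, 1, 0.002, 0.003, 0.16, 0, 0, 0, 1, 0.002, 0.003, 0.18, 0, 0, 0, 1, 0.002, 0.003, 0.191, 0, 0, 0, 1, 0.002, 0.003, 0.191, 0, 0, 0])

```text
t: 27.6
ee_pos: [612.5, 244.0, 5.1]
eef_rot: [0.574, 0.819, 0.0, 0.0]
force: [0.6, -0.0, 0.1]
grip_width: 85.7
```

>>> play_rows(plan=[-1, 0, 0, 0, 0, 0, 0, -1, 0, 0, 0, 0, 0, 0, -1, 0, 0, 0, 0, 0, 0, -1, 0, 0, 0, 0, 0, 0, -1, 0, 0, 0, 0, 0, 0])

```text
t: 28.22
ee_pos: [612.6, 244.2, 5.7]
eef_rot: [0.574, 0.819, 0.0, 0.0]
force: [-2.6, -0.8, 9.9]
grip_width: 52.2
```

>>> play_rows(plan=[-1, 0, 0, -0.04, 0, 0, 0, -1, 0, 0, -0.1, 0, 0, 0, -1, 0, 0, -0.15, 0, 0, 0, -1, 0, 0, -0.18, 0, 0, 0, -1, 0, 0, -0.18, 0, 0, 0])

```text
t: 28.85
ee_pos: [612.7, 244.3, 96.0]
eef_rot: [0.574, 0.819, 0.001, 0.0]
force: [-0.1, -0.5, -0.2]
grip_width: 52.2
```

```bash
python3 go.py 519.7 437.4 94 40
```

```text
t 28.85 p [612.7 244.3  96. ] jaw 20.0 q7 0.2 F [-0.1 -0.5 -0.2] w 52.2
shift [ 0.427 -0.043  0.004] turn [ 0.001  0.    -0.222]
```

>>> play_rows(plan=[-1, 0.43, -0.043, 0, 0, 0, -0.222, -1, 0.43, -0.043, 0, 0, 0, -0.222, -1, 0.43, -0.043, 0, 0, 0, -0.222, -1, 0.43, -0.043, 0, 0, 0, -0.222, -1, 0.43, -0.043, 0, 0, 0, -0.222, -1, 0.43, -0.043, 0, 0, 0, -0.222, -1, 0.43, -0.043, 0, 0, 0, -0.222, -1, 0.43, -0.043, 0, 0, 0, -0.222])

```text
t: 29.85
ee_pos: [519.0, 437.9, 94.6]
eef_rot: [0.423, 0.906, -0.0, 0.0]
force: [-0.7, -0.0, -1.3]
grip_width: 51.8
```

```bash
python3 go.py 519.7 438.4 8.7 40; python3 -c "
from h import *
s=snap('scene','scene11');t=snap('top','top11')
e=[]
for f in(t,s):
    w=proj(f,[519,437,60])[0].astype(int)
    e.append(cv2.resize(f['img'][w[1]-50:w[1]+50,w[0]-50:w[0]+50,::-1],(400,400),interpolation=2))
cv2.imwrite('pics/c12.png',np.hstack(e))"
```

```text
t 29.85 p [519.  437.9  94.6] jaw 39.9 q7 0.17 F [-0.7 -0.  -1.3] w 51.8
shift [-0.     0.002  0.172] turn [-0.     0.    -0.001]
```

View pics/c12.png

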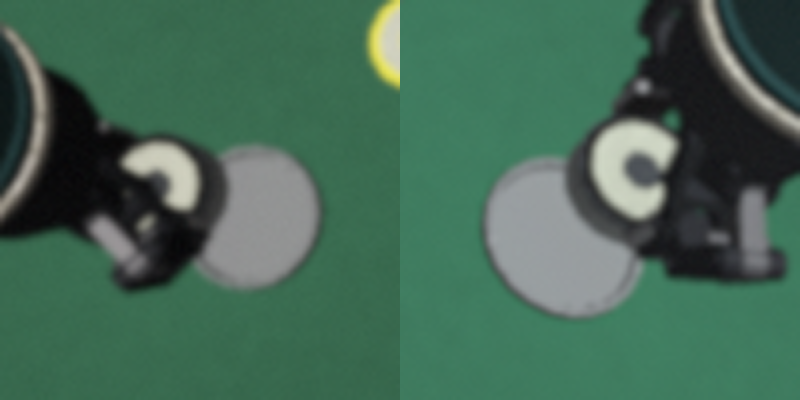

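The speaker is held cone up and level over the round tray. Lowering.

>>> play_rows(plan=[-1, 0, 0.001, 0.05, 0, 0, 0, -1, 0, 0.001, 0.1, 0, 0, 0, -1, 0, 0.001, 0.14, 0, 0, 0, -1, 0, 0.001, 0.158, 0, 0, 0, -1, 0, 0.001, 0.166, 0, 0, 0, -1, 0, 0.001, 0.166, 0, 0, 0])

```text
t: 30.7
ee_pos: [519.2, 439.1, 12.1]
eef_rot: [0.423, 0.906, 0.0, 0.0]
force: [-1.4, 0.2, -1.5]
grip_width: 52.0
```

>>> play_rows(plan=[-1, 0, 0, 0.003, 0, 0, 0, -1, 0, 0, 0.003, 0, 0, 0])

```text
t: 30.95
ee_pos: [519.0, 439.1, 10.5]
eef_rot: [0.423, 0.906, 0.0, 0.0]
force: [0.6, -0.6, -0.9]
grip_width: 52.1
```

>>> play_rows(plan=[-1, 0, 0, 0.002, 0, 0, 0, -1, 0, 0, 0.002, 0, 0, 0])

```text
t: 31.2
ee_pos: [518.9, 439.0, 9.2]
eef_rot: [0.423, 0.906, -0.0, 0.0]
force: [0.3, 1.1, -0.8]
grip_width: 52.0
```

>>> play_rows(plan=[-1, 0, 0, 0.001, 0, 0, 0, -1, 0, 0, 0.001, 0, 0, 0])

```text
t: 31.45
ee_pos: [519.0, 439.0, 8.8]
eef_rot: [0.423, 0.906, 0.0, 0.0]
force: [-1.1, -0.8, 1.7]
grip_width: 51.7
```

>>> play_rows(plan=[-1, 0, 0, 0.001, 0, 0, 0, -1, 0, 0, 0.001, 0, 0, 0])

```text
t: 31.7
ee_pos: [519.0, 439.1, 8.8]
eef_rot: [0.423, 0.906, 0.0, -0.0]
force: [-4.6, -2.8, 10.0]
grip_width: 52.1
```

Seated at 8.8 mm against an expected 8.7. Release, rise and back away for the last look.

>>> play_rows(plan=[1, 0, 0, 0, 0, 0, 0, 1, 0, 0, 0, 0, 0, 0, 1, 0, 0, 0, 0, 0, 0, 1, 0, 0, -0.06, 0, 0, 0, 1, 0, 0, -0.13, 0, 0, 0, 1, 0, 0, -0.22, 0, 0, 0, 1, 0, 0, -0.3, 0, 0, 0, 1, 0, 0, -0.35, 0, 0, 0])

```text
t: 32.7
ee_pos: [519.3, 439.3, 185.4]
eef_rot: [0.423, 0.906, 0.001, 0.0]
force: [-0.6, 0.2, -0.0]
grip_width: 85.5
```

```bash
python3 go.py 275 560 230 63.8
```

```text
t 32.7 p [519.3 439.3 185.4] jaw 40.0 q7 0.14 F [-0.6  0.2 -0. ] w 85.5
shift [ 0.499 -0.219 -0.09 ] turn [ 0.001  0.    -0.265]
```

>>> play_rows(plan=[1, 0.49, -0.22, -0.08, 0, 0, -0.26, 1, 0.49, -0.22, -0.08, 0, 0, -0.26, 1, 0.49, -0.22, -0.08, 0, 0, -0.26, 1, 0.49, -0.22, -0.08, 0, 0, -0.26, 1, 0.49, -0.22, -0.08, 0, 0, -0.26, 1, 0.49, -0.22, -0.08, 0, 0, -0.26, 1, 0.49, -0.22, -0.08, 0, 0, -0.26])

```text
t: 33.58
ee_pos: [278.4, 555.4, 223.0]
eef_rot: [0.231, 0.973, -0.0, 0.0]
force: [0.7, -0.2, 0.0]
grip_width: 85.6
```

```bash
python3 go.py; python3 - <<'E'
from m import *
t=snap('top','fin_t'); s=snap('scene','fin_s'); t0,s0=load('top0'),load('scene0')
for k in('spool','jar','dot','yel'):
    uv=TOP[k]; P,*_=find(t0,uv,H[k]); Q,*_=find(t,uv,H[k]); q=proj(s,[*P,H[k]/2])[0]
    print(k,'moved mm top/scene',np.hypot(*(Q-P)).round(2),np.hypot(*(find(s,q,H[k])[0]-find(s0,q,H[k])[0])).round(2))
# turquoise centroid before/after
for a,b in((t0,t),(s0,s)):
    c=[]
    for f in(a,b):
        r=f['img'].astype(int); ys,xs=np.where((r[...,2]-r[...,0]>70)&(r[...,1]-r[...,0]>80)); c.append((xs.mean().round(1),ys.mean().round(1)))
    print('turq px',c)
# pale speaker cone centre & fan hub centre, by ray at top height z=28, both views
for n,x,y in(('speaker',519.7,437.4),('fan',434.8,265.9)):
    for f in(t,s):
        u,v=proj(f,[x,y,28])[0].astype(int); sub=f['img'][v-22:v+22,u-22:u+22].astype(int)
        m=((sub.min(2)>(175))).astype(np.uint8); ys,xs=np.where(m); 
        print(n,'pale centre',ray(f,[xs.mean()+u-22,ys.mean()+v-22],28)[0].round(1) if len(xs) else None,len(xs))
w=[cv2.resize(f['img'][v-40:v+40,u-40:u+40,::-1],(400,400),interpolation=2) for f in(t,s) for u,v in[proj(f,[519.7,437.4,20])[0].astype(int)]]
cv2.imwrite('pics/c13.png',np.hstack(w))
E
```

```text
t 33.58 p [278.4 555.4 223. ] jaw 63.3 q7 0.06 F [ 0.7 -0.2  0. ] w 85.6
spool moved mm top/scene 0.13 0.12
jar moved mm top/scene 0.18 0.0
dot moved mm top/scene 0.08 0.23
yel moved mm top/scene 0.03 0.01
turq px [(np.float64(310.1), np.float64(292.5)), (np.float64(310.1), np.float64(292.5))]
turq px [(np.float64(351.0), np.float64(218.8)), (np.float64(351.0), np.float64(218.8))]
speaker pale centre [519.7 437.9  28. ] 160
speaker pale centre [520.9 437.2  28. ] 242
fan pale centre [434.3 268.3  28. ] 21
fan pale centre [435.1 267.9  28. ] 24
```

View pics/fin_t.png

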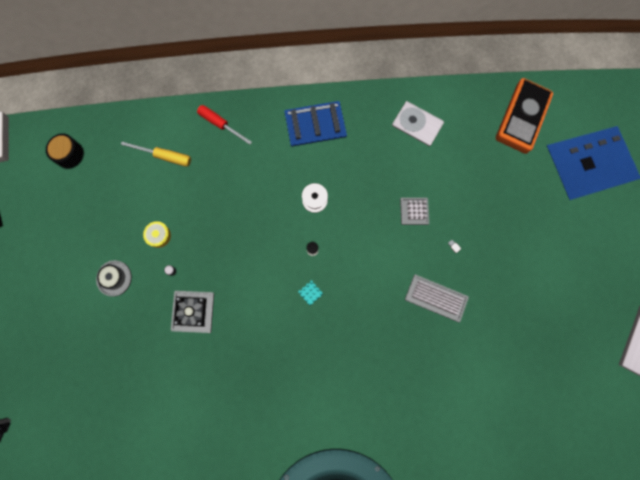

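View pics/c13.png

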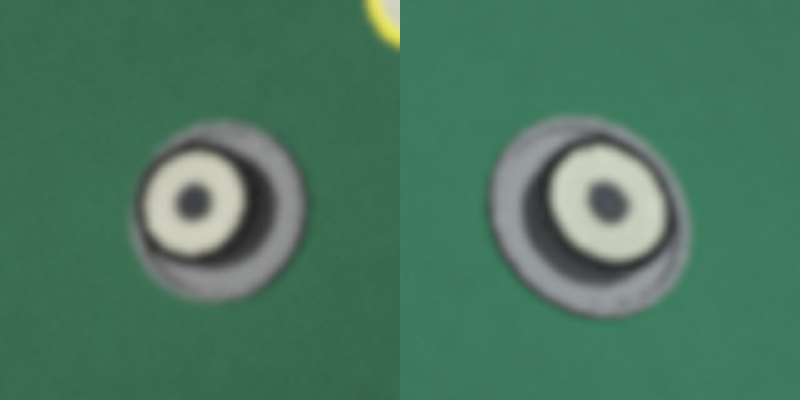

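All four parts sit in their own trays: fan (192,311), long sink (437,298), small sink (415,210), speaker (113,278). The speaker's and fan's centres triangulate at z=28 to within 1 mm and 2.5 mm of their tray centres, and nothing else has moved. Handing in.

```bash
python3 -c "
from bench import env
print(env.close_job())"
```

```text
the job is handed in; nothing more can be done
None
```

I put the fan, the long heat sink, the small heat sink and the loudspeaker, in that order, each into its own tray, right way up. I handed the job in at about 33.7 s, with the gripper open and clear of everything.

- **Seating:** each part was lowered until it touched the tray floor, within 0.1 mm of the expected height, and then released.
- **Position:** in the last pictures the loudspeaker and fan centres are within about 1 mm and 2.5 mm of their tray centres, in both views. I checked the two heat sinks by eye only, and they look flat and square inside the lips.
- **Left alone:** the spool, the jar, the yellow look-alike and a small unnamed object beside the fan tray moved less than 0.3 mm by measurement. The turquoise look-alike did not move at all.
- **What went wrong:** the first grasp of the fan closed on air just above it, without touching it. The fingertips stand about 15–25 mm higher than the stated tool length suggests. I found the right depth in two more tries and used it for all the parts.

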